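Sweep the loose tape rolls into the roll slot of the desk tray

TASK

Tidy the desk tray: with a fingertip, sweep the three green tape rolls one after another along the tray floor, through the narrow gate and into the roll slot, until all three lie flat in the slot completely past the gate. Leave the orange roll in the wide compartment. Only push, and gently: do not pinch, pick up or tip any roll, and do not disturb the mug, the jar or the glue stick around the tray.

Things in the scene. Friction and masses are not known exactly. Their poses are not given: they have to be found in the camera images.
- tray: fixed desk tray, black 3 mm walls with tops 21 mm above the desk, grey floor 3 mm above the desk; 350 mm long (x), 228 mm wide (y). Origin: centre of its underside; +x runs from the wide compartment through the gate into the roll slot, z up. Wide compartment: inside x -172 to +33, y -111 to +111 mm, empty but for four rolls. Small compartments beside the slot hold pencils and clips
- gate (a point): middle of the 46 mm wide gate, at floor level on the slot side of the 3 mm divider (tray x = 36 mm, y = 0); axes as the tray's. Shoulder walls at 45 degrees, from tray (8, +-51) to (35, +-24) mm, lead into it. Beyond it (+x) is the open-topped roll slot, 46 mm wide, 136 mm long, for three rolls in a row, each pushing on those before. A roll is past the gate with its centre 20 mm beyond
- slot_end (a point): middle of the slot's closed far end at floor level (tray x = 172 mm, y = 0)
- green_roll_1: green roll of adhesive tape lying flat in the wide compartment: a disc 40 mm in diameter and 15 mm thick, about 15 g, its core closed by a white hub; slides on the tray floor, stops when no longer pushed. Origin: centre of its underside, z up
- green_roll_2: green roll of adhesive tape lying flat in the wide compartment: a disc 40 mm in diameter and 15 mm thick, about 15 g, its core closed by a white hub; slides on the tray floor, stops when no longer pushed. Origin: centre of its underside, z up
- green_roll_3: green roll of adhesive tape lying flat in the wide compartment: a disc 40 mm in diameter and 15 mm thick, about 15 g, its core closed by a white hub; slides on the tray floor, stops when no longer pushed. Origin: centre of its underside, z up
- orange_roll: orange roll of adhesive tape lying flat in the wide compartment: a disc 40 mm in diameter and 15 mm thick, about 15 g, its core closed by a white hub; slides on the tray floor, stops when no longer pushed. Origin: centre of its underside, z up. Stays in the wide compartment
- mug: steel insulated mug with black lid and handle standing on the desk beyond the tray's -y side: 77 mm in diameter, 122 mm high, handle to 75 mm from its axis. Leave alone. Origin: centre of its underside
- jar: amber jar with black cap standing on the desk beyond the tray's -y side: 64 mm in diameter, 78 mm high. Leave alone. Origin: centre of its underside
- glue_stick: white glue stick with red cap standing on the desk beyond the slot end of the tray: 27 mm in diameter, 94 mm high. Leave alone. Origin: centre of its underside
Not all that is in view belongs to the job. Leave any purple look-alike of the green_roll_1 alone. Leave any red look-alike of the green_roll_2 alone.

How it is judged:
By the outcome, as a careful person would: the job done as asked, in the order asked, and still so for the second after the job is handed in, with the robot touching nothing.
It also fails if it takes over 64 s, if anything falls off the work surface, if the arm or the gripper's body presses on something with over 40 N, if the wrist force passes 120 N, or if a joint passes its speed limit or range.

ROBOT

A 7-joint arm with a two-finger parallel gripper is mounted at the origin on the work surface. World frame = base frame: x ahead of the robot, y to its left, z up, the work surface at z = 0. Lengths are in m, angles in rad, forces in N, time in s.
With the tool pointing down it reaches from about 0.35 to 0.9 m from the base axis. Payload 19.9 kg.
Tool frame: the origin (TCP) lies midway between the tips of the shut fingers; the grasp point (between the pads) lies 19 mm behind it; z points along the fingers, y is the line along which they close (so a half turn about z gives the same grasp; the last joint's range is limited). The gripper opens to 85 mm and grips with 20 to 120 N. Pads are 22 mm wide; open, the fingers measure 114 mm over their backs; the gripper's body (76 mm by 85 mm) begins 54 mm behind the grasp point. The pads swing forward as they close: fully open they stand 13 mm farther back than shut.
Start: joints at [1.117, 0.417, -0.01, 1.614, 0.005, 1.111, -0.053], TCP at [0.251, -0.572, 0.231] pointing down, gripper open.
Joint ranges: [-2.81, 2.81], [-0.39, 2.02], [-1.27, 1.25], [0.06, 2.57], [-1.19, 4.33], [0.19, 2], [-2.82, 2.82]. Speed limits (rad/s): [1.89, 1.89, 2.39, 2.39, 3.01, 3.01, 3.01].

INTERFACE

Orientations are given as a unit quaternion [x, y, z, w].
In Python, from plant import arm, vision, ticket gives the robot as it stands. The module is installed in compiled form; this text tells all that it offers.
- The arm moves only by the tool drive_tool, never from a script. Its argument "targets" is text: rows parted by semicolons, each of 4 numbers parted by spaces: the shift along the tool's x, y, z in cm, then the turn about the tool's z in rad. In form: dx dy dz twist; .... A call has exactly 5 rows; each row shifts and turns the commanded pose from where the row before left it, along the tool's axes as they then stand; what a row does not reach is not made up. A row lasts 1/8 s, in which the tool goes at most 62.5 mm and 10.7 degrees, less where a joint would pass 70% of its speed; a pose out of reach is approached as far as the arm can. A call is refused whole if a number of a shift passes 6.25 or a number of a turn 0.188, either way. A call with a gripper value outside its range is refused whole. "claw" is the closure, from -1 (fully open) to 1 (shut), set as the call begins (left out, the last holds). The fingers move at their own pace and stop on an object; "newtons" is the grip in N (left out, the last holds). Time passes only in rows, so rows that do not move let the fingers close, or fill a call up. It gives the time, the measured TCP pose, the force, the opening and the grip force at its end, in the units of the state.
- arm.sense(): the state, without advancing time (a new reading comes with each control period).
- vision.grab_frame(name): name is "scene" or "side" or "wrist"; returns a dict with "image" (384x512x3 uint8, red, green, blue), "intrinsics" (3x3 intrinsics, pixels), "distortion" ([k1, k2, p1, p2, k3] as OpenCV has them; the pictures are not rectified), "R" (3x3) and "t" (3): a world point X has camera coordinates R X + t. Camera axes: x right, y down, z forward; pixel columns grow to the right and rows downward; lengths in m; the calibration is good to about 2 mm. A picture is of the moment at which its call begins. There is no depth.
- ticket.job_done(): hands the job in; it is judged then, once.
Trained networks look in a picture, given as the dict that the camera call returned (one of the last four; its "shot" number tells which), for a name from the list of things; names that differ only in an ending like _2 or _b are one class to them, and where a whole thing is asked for, a point or a joint stands for the part that bears it (a point fixed in the world has none). Each returns a list of dicts, best first, with "p" (0 to 1); they miss things now and then, are a little off and sometimes report something else, mostly with a low value. They report only what shows in the picture. A call takes as long as a camera call. They do not tell look-alikes from the thing itself.
- vision.recognise(picture, target): "position" ([x, y, z] in m, in world coordinates, good to about 4 mm: the middle of the surface that is visible of it).
The state is a dict: "clock": time; "joints": joint angles; "qd": joint speeds; "joint_efforts": joint torques, N m; "ee_pos": TCP position; "tool_rot": TCP orientation; "force": force on the tool from outside, world axes, zero at the start; "torque": the same for the moment, N m; "finger_gap": finger opening in m; "grasp_force": force on a finger pad.
Only numpy, scipy, OpenCV 4.12 (cv2) and the standard library are available. Lean on these libraries where they do the work, as an engineer would, in place of code of your own. Each camera call takes 0.05 s, during which the arm holds its last target. There are 200 camera calls.

## Working session

There is one attempt and no reset: what is moved stays moved. The work goes in short steps, Python scripts to look and compute and a tool call to move; the robot and the scene stay as the last step left them, time stands still between calls to the robot, and variables do not carry over. Pictures are saved under pics/ and viewed, at most 10 in all, crops included, and the job is handed in when it is done.

Besides the shell and the picture viewer there is one more tool, called after "Request:" by a JSON object that holds its "op" and its "data", one argument or row to a line. drive_tool: Moves the arm, as the interface text tells. Its arguments: {"type":"object","properties":{"targets":{"type":"string"},"claw":{"type":"number"},"newtons":{"type":"number"}},"required":["targets"]}

```bash
mkdir -p pics; cat > h.py <<'E'
import numpy as np, cv2
from plant import arm, vision, ticket
def grab(n,save=None):
    f=vision.grab_frame(n)
    if save: cv2.imwrite('pics/'+save,f['image'][:,:,::-1])
    return f
def pix(f,P):
    P=np.atleast_2d(np.array(P,float))
    r,_=cv2.Rodrigues(np.array(f['R'],float))
    return cv2.projectPoints(P,r,np.array(f['t'],float),np.array(f['intrinsics'],float),np.array(f['distortion'],float))[0][:,0]
def onplane(f,uv,z):
    u=cv2.undistortPoints(np.array(uv,float).reshape(-1,1,2),np.array(f['intrinsics'],float),np.array(f['distortion'],float))[:,0]
    R=np.array(f['R']);c=-R.T@np.array(f['t'])
    d=np.c_[u,np.ones(len(u))]@R
    return c+d*((z-c[2])/d[:,2])[:,None]
E
python3 - <<'E'
from h import *
np.set_printoptions(precision=4,suppress=True)
s=arm.sense();print(s['clock'],s['ee_pos'],s['tool_rot'],s['finger_gap'])
ims=[]
for n in['scene','side']:
    f=grab(n,n+'0.png');ims.append(f['image'])
    print(n,-np.array(f['R']).T@f['t'])
    for t in['tray','green_roll_1','orange_roll','mug','jar','glue_stick']:
        for d in vision.recognise(f,t)[:6]: print(t,round(d['p'],2),np.round(d['position'],3),pix(f,d['position'])[0].round())
E
```

```text
0.0 [ 0.2506 -0.5722  0.2307] [ 0.9788  0.205  -0.0002 -0.0006] 0.08524083600319737
scene [1.2972 0.2252 0.4987]
green_roll_1 0.74 [ 0.631 -0.259  0.015] [148. 187.]
green_roll_1 0.71 [ 0.569 -0.051  0.019] [239. 187.]
green_roll_1 0.71 [ 0.52  -0.257  0.014] [172. 166.]
green_roll_1 0.64 [ 0.755 -0.052  0.014] [207. 236.]
green_roll_1 0.62 [ 0.546 -0.106  0.014] [221. 180.]
green_roll_1 0.48 [ 0.456 -0.09   0.016] [240. 164.]
mug 0.75 [0.82  0.144 0.09 ] [300. 247.]
mug 0.32 [ 0.568 -0.052  0.018] [239. 187.]
jar 0.91 [ 0.726 -0.143  0.05 ] [171. 205.]
jar 0.57 [0.526 0.004 0.003] [267. 187.]
jar 0.36 [ 0.455 -0.091  0.013] [240. 165.]
glue_stick 0.67 [0.613 0.195 0.056] [345. 202.]
glue_stick 0.66 [0.52  0.006 0.002] [268. 187.]
glue_stick 0.16 [0.824 0.141 0.091] [297. 248.]
side [ 0.5346 -0.5817  0.5445]
tray 0.73 [ 0.512 -0.029  0.007] [194. 219.]
green_roll_1 0.84 [ 0.442 -0.102  0.02 ] [156. 249.]
green_roll_1 0.83 [ 0.54  -0.119  0.017] [214. 249.]
green_roll_1 0.72 [ 0.56  -0.066  0.018] [221. 225.]
green_roll_1 0.61 [ 0.618 -0.263  0.013] [277. 313.]
green_roll_1 0.58 [ 0.742 -0.056  0.015] [315. 207.]
green_roll_1 0.58 [ 0.513 -0.269  0.013] [208. 329.]
orange_roll 0.84 [ 0.46  -0.029  0.019] [166. 218.]
orange_roll 0.6 [ 0.444 -0.102  0.02 ] [158. 249.]
mug 0.68 [0.787 0.109 0.082] [315. 129.]
jar 0.8 [ 0.703 -0.177  0.054] [317. 244.]
jar 0.22 [ 0.44  -0.1    0.022] [155. 248.]
glue_stick 0.83 [0.602 0.179 0.058] [225. 132.]
glue_stick 0.34 [ 0.442 -0.099  0.02 ] [156. 248.]
```

View pics/scene0.png

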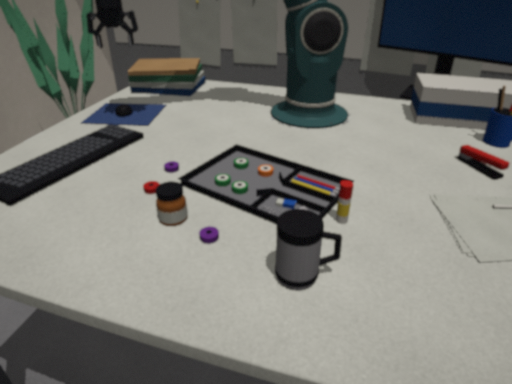

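View pics/side0.png

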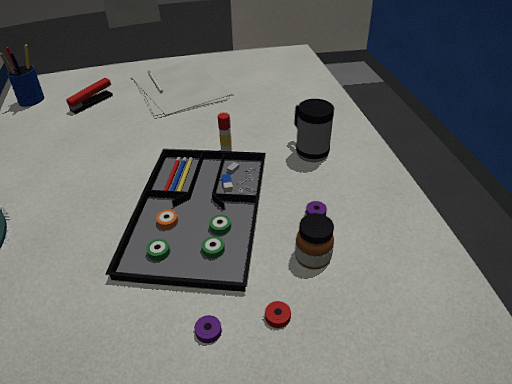

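The side picture shows the tray with its corners near (165,150), (266,152), (245,285) and (112,278), and the slot pointing at the glue stick (225,132). Candidates in the side view are:
- **Green rolls in the tray:** (158,249), (213,246) and (220,224). These are the ones I want.
- **Orange roll in the tray:** (166,218). It stays.
- **Look-alikes outside the tray:** purple (208,328) and (316,208), red (278,314). I leave these alone.

Next I fit the tray pose and the roll centres.

```bash
cat >> h.py <<'E'
from scipy.optimize import minimize
L=[]
def seg(a,b):
    n=int(np.hypot(b[0]-a[0],b[1]-a[1])/3)+1
    L.append(np.linspace(a,b,n))
for s in(1,-1):
    seg((-173.5,112.5*s),(173.5,112.5*s));seg((34.5,25*s),(34.5,112.5*s));seg((36,24.5*s),(172,24.5*s));seg((8,52*s),(35,25*s))
seg((-173.5,-112.5),(-173.5,112.5));seg((173.5,-112.5),(173.5,112.5))
W=np.vstack(L)/1000
def t2w(p,xy):
    c,s=np.cos(p[2]),np.sin(p[2]);return np.asarray(xy)@np.array([[c,s],[-s,c]])+p[:2]
def fit_tray(fs,p0):
    gs=[cv2.GaussianBlur(np.minimum(f['image'].max(2),110).astype(np.float32),(0,0),1.0) for f in fs]
    def cost(p):
        w=np.c_[t2w(p,W),np.full(len(W),.021)];c=0
        for f,g in zip(fs,gs):
            uv=pix(f,w).astype(np.float32)
            c+=cv2.remap(g,uv[:,0].copy(),uv[:,1].copy(),cv2.INTER_LINEAR,borderValue=110).mean()
        return c
    best=min((minimize(cost,np.array(p0)+d,method='Nelder-Mead',options=dict(initial_simplex=np.array(p0)+d+np.vstack([np.zeros(3),np.diag([.012,.012,.06])]))) for d in np.random.default_rng(0).normal(0,1,(6,3))*[.008,.008,.04]),key=lambda r:r.fun)
    return best.x,best.fun
def rolls(f,hue):
    h=cv2.cvtColor(f['image'],cv2.COLOR_RGB2HSV)
    m=cv2.inRange(h,(hue[0],90,40),(hue[1],255,255))
    out=[]
    for c in cv2.findContours(m,cv2.RETR_EXTERNAL,cv2.CHAIN_APPROX_NONE)[0]:
        if cv2.contourArea(c)<40: continue
        k=np.zeros_like(m);cv2.drawContours(k,[cv2.convexHull(c)],-1,255,-1)
        w=(k>0)&(m==0)
        w=cv2.erode(k,np.ones((3,3)))>0; w&=(h[...,1]<90)
        y,x=np.nonzero(w)
        if len(x)>4: out.append([x.mean(),y.mean()])
    return np.array(out)
E
python3 - <<'E'
from h import *
np.set_printoptions(precision=4,suppress=True)
fs=[grab('scene'),grab('side')]
p0=None
q=onplane(fs[1],[(165,150),(266,152),(245,285),(112,278)],.021);print(q)
c=q.mean(0);d=(q[0]+q[1]-q[2]-q[3]);p0=[c[0],c[1],np.arctan2(d[1],d[0])]
for F in(fs,fs[:1],fs[1:]): print(fit_tray(F,p0))
p,_=fit_tray(fs,p0)
for n,f in zip(['sc','si'],fs):
    for nm,hue in(('green',(45,90)),('orange',(5,18))):
        r=rolls(f,hue)
        if len(r):
            w=onplane(f,r,.018)[:,:2]; print(n,nm,r.round(),w,'tray mm',((w-p[:2])@np.array([[np.cos(p[2]),-np.sin(p[2])],[np.sin(p[2]),np.cos(p[2])]])*1000).round(1).tolist())
f=fs[1];im=cv2.resize(f['image'][130:300,90:290],None,fx=3,fy=3,interpolation=cv2.INTER_CUBIC)
for u in (pix(f,np.c_[t2w(p,W),np.full(len(W),.021)])-[90,130])*3+1: cv2.circle(im,tuple(int(v) for v in u),1,(255,0,0),-1)
cv2.imwrite('pics/crop1.png',im[:,:,::-1])
E
```

```text
[[ 0.4642  0.1928  0.021 ]
 [ 0.6864  0.1339  0.021 ]
 [ 0.5793 -0.2076  0.021 ]
 [ 0.3682 -0.1522  0.021 ]]
(array([ 0.5224, -0.0069,  1.2743]), np.float64(70.06986236572266))
(array([0.5319, 0.0005, 1.2746]), np.float64(26.770824432373047))
(array([ 0.5192, -0.0135,  1.2743]), np.float64(15.368287086486816))
sc green [[238. 187.]
 [222. 180.]
 [308. 111.]
 [320.  50.]
 [310.  15.]
 [ 87.  28.]
 [ 65.  29.]
 [ 35.  41.]] [[ 0.5663 -0.0546]
 [ 0.5486 -0.1036]
 [ 0.0272  0.0043]
 [-0.9289 -0.1227]
 [-2.2796 -0.4434]
 [-1.223  -1.9181]
 [-1.1261 -2.0478]
 [-0.7209 -1.9379]] tray mm [[-32.9, -55.9], [-84.8, -53.3], [-134.0, 476.9], [-534.7, 1354.2], [-1236.1, 2552.3], [-2337.7, 1110.9], [-2433.5, 980.4], [-2210.1, 625.0]]
sc orange [[169. 198.]
 [265. 168.]] [[ 0.6618 -0.1855]
 [ 0.46   -0.021 ]] tray mm [[-130.1, -185.5], [-31.7, 55.5]]
si green [[157. 247.]
 [212. 244.]
 [219. 221.]] [[ 0.4433 -0.095 ]
 [ 0.539  -0.1087]
 [ 0.5579 -0.0566]] tray mm [[-107.4, 49.9], [-92.5, -45.6], [-37.2, -48.4]]
si orange [[314. 237.]
 [166. 216.]] [[ 0.7167 -0.131 ]
 [ 0.4609 -0.0222]] tray mm [[-62.0, -222.1], [-32.7, 54.4]]
```

View pics/crop1.png

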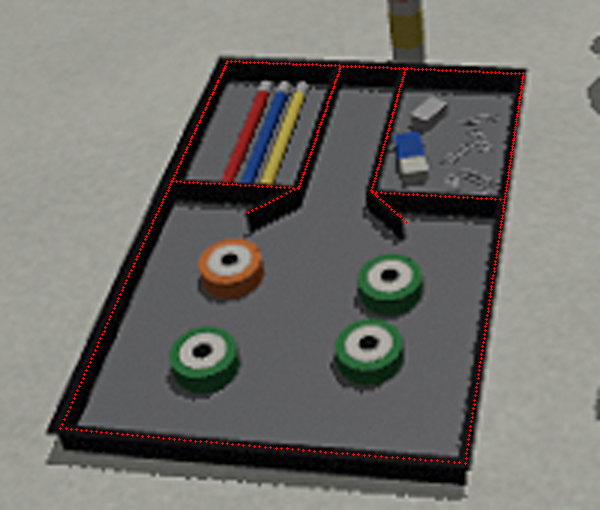

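The crop shows the fitted wall lines on the wall tops, three green rolls and one orange roll inside the tray, so the choice holds. Plan: push each roll sideways to y = 0, then push it along +x through the gate. First I move over the tray for a wrist view.

Request:
{"op": "drive_tool", "data": {
  "targets": "4.4 -3.9 0 0;4.4 -3.9 0 0;4.4 -3.9 0 0;4.4 -3.9 0 0;4.4 -3.9 0 0",
  "claw": 0.67,
  "newtons": 20
}}

```text
clock: 1.42
ee_pos: [0.3746, -0.3039, 0.2315]
tool_rot: [0.979, 0.205, 0.0, 0.0]
force: [1.0, -0.2, -0.4]
finger_gap: 0.0139
grasp_force: 0.0
```

Request:
{"op": "drive_tool", "data": {
  "targets": "4.4 -3.9 0 0;4.4 -3.9 0 0;4.4 -3.9 0 0;4.4 -3.9 0 0;0 0 0 0"
}}

```text
clock: 2.05
ee_pos: [0.4739, -0.0881, 0.2315]
tool_rot: [0.978, 0.208, 0.0, -0.0]
force: [0.3, -1.3, 0.6]
finger_gap: 0.0141
grasp_force: 0.0
```

Request:
{"op": "drive_tool", "data": {
  "targets": "0 0 0 0.178;0 0 0 0.178;0 0 0 0.178;0 0 0 0.178;0 0 0 0"
}}

```text
clock: 2.68
ee_pos: [0.4725, -0.0927, 0.2313]
tool_rot: [0.989, -0.149, -0.0, 0.0]
force: [0.1, 0.1, -0.5]
finger_gap: 0.0143
grasp_force: 0.0
```

```bash
python3 - <<'E'
from h import *
np.set_printoptions(precision=4,suppress=True)
s=arm.sense();print(s['clock'],s['ee_pos'],s['tool_rot'],s['finger_gap'],s['joints'])
f=grab('wrist','w1.png');print(-np.array(f['R']).T@f['t'],f['R'])
for F in ([f],[grab('side')],[grab('scene')]):
  print(fit_tray(F,[.5224,-.0069,1.2743]))
  print(onplane(F[0],rolls(F[0],(45,90)),.018)[:,:2])
E
```

```text
2.675 [ 0.4725 -0.0927  0.2313] [ 0.9888 -0.149  -0.      0.0001] 0.014253358852997177 [ 0.3789  0.1706 -0.2762  1.9525  0.0544  1.0255 -1.7915]
[ 0.5357 -0.1119  0.3727] [[-0.2961 -0.9552  0.0007]
 [-0.9222  0.286   0.2602]
 [-0.2488  0.0764 -0.9655]]
(array([ 0.5193, -0.0062,  1.2633]), np.float64(29.362140655517578))
[[ 0.4437 -0.0944]
 [ 0.5394 -0.1082]
 [ 0.5584 -0.0564]]
(array([ 0.5193, -0.0135,  1.2743]), np.float64(17.01521873474121))
[[ 0.4433 -0.095 ]
 [ 0.539  -0.1087]
 [ 0.5579 -0.0565]]
(array([0.5319, 0.0002, 1.2761]), np.float64(26.527063369750977))
[[ 0.5663 -0.0546]
 [ 0.5486 -0.1036]
 [ 0.0326  0.0081]
 [-0.756  -0.1802]
 [-0.5868 -0.0348]
 [-1.9243 -0.5156]
 [-2.3181 -0.2867]
 [-0.7596 -1.5677]
 [-1.1209 -2.0419]
 [-0.7257 -1.9431]]
```

View pics/w1.png

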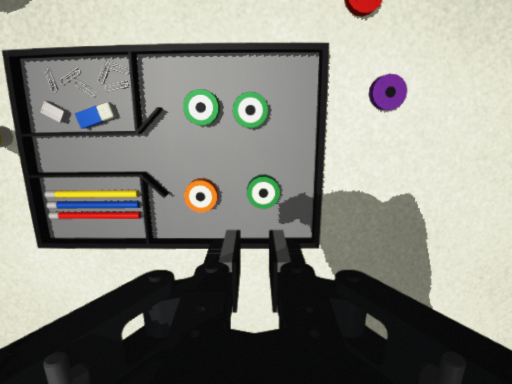

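The wrist picture shows the gate mouth near (140–165, 110–195), with greens at (201,107), (250,110), (264,192) and the orange roll at (201,196). The tray fit needs tightening, so I will fit a silhouette of the wall boxes.

```bash
cat >> h.py <<'E'
def box(a,b,t=3):
    a,b=np.array(a,float),np.array(b,float);n=(b-a)/np.linalg.norm(b-a)*t/2;m=np.array([-n[1],n[0]])
    return np.array([a+m,a-m,b+m,b-m])/1000
B=[box((-175,112.5),(175,112.5)),box((-175,-112.5),(175,-112.5)),box((-173.5,-114),(-173.5,114)),box((173.5,-114),(173.5,114))]
for s in(1,-1): B+=[box((34.5,24*s),(34.5,112*s)),box((34,24.5*s),(173,24.5*s)),box((8,51*s),(35,24*s))]
def fit_sil(fs,p0):
    K=4;D=[]
    for f in fs:
        d=(f['image'].max(2)<52).astype(np.uint8)
        w=np.c_[t2w(p0,np.array([[-.2,-.14],[.2,-.14],[.2,.14],[-.2,.14]])),np.zeros(4)]
        roi=np.zeros_like(d);cv2.fillConvexPoly(roi,pix(f,w).astype(np.int32),1)
        x0=pix(f,np.r_[np.array(arm.sense()['ee_pos'])])
        D.append((cv2.GaussianBlur(d.astype(np.float32),(0,0),.8),roi.astype(np.float32)))
    def cost(p):
        c=0
        for f,(d,roi) in zip(fs,D):
            m=np.zeros(d.shape,np.uint8)
            for b in B:
                q=t2w(p,b);P=np.vstack([np.c_[q,np.full(4,.003)],np.c_[q,np.full(4,.021)]])
                h=cv2.convexHull(pix(f,P).astype(np.float32))
                cv2.fillConvexPoly(m,np.round(h*16).astype(np.int32),255,cv2.LINE_AA,4)
            m=cv2.GaussianBlur(m.astype(np.float32)/255,(0,0),.8)
            c+=(np.minimum(abs(m-d),1)*roi).sum()/1000
        return c
    S=np.vstack([np.zeros(3),np.diag([.008,.008,.03])])
    r=min((minimize(cost,p0,method='Nelder-Mead',options=dict(initial_simplex=np.array(p0)+k*S)) for k in(1,-1)),key=lambda r:r.fun)
    return r.x,r.fun
def w2t(p,w):
    return (np.asarray(w)[...,:2]-p[:2])@np.array([[np.cos(p[2]),-np.sin(p[2])],[np.sin(p[2]),np.cos(p[2])]])*1000
E
python3 - <<'E'
from h import *
np.set_printoptions(precision=4,suppress=True)
fs=[grab(n) for n in('wrist','side','scene')]
for F in([fs[0]],[fs[1]],[fs[2]],fs[:2]): 
    p,c=fit_sil(F,[.5205,-.009,1.27]);print(p,c)
for f in fs[:2]: print(w2t(p,onplane(f,rolls(f,(45,90)),.018)).round(1),w2t(p,onplane(f,rolls(f,(5,18)),.018)).round(1))
print(w2t(p,arm.sense()['ee_pos']))
E
```

```text
[ 0.5215 -0.0049  1.2786] 4.456567287445068
[ 0.5187 -0.0049  1.2778] 1.2702646255493164
[ 0.5146 -0.0018  1.2774] 2.1715216636657715
[ 0.5208 -0.0048  1.2776] 5.974819183349609
[[-108.1   47.9]
 [ -93.5  -47.6]
 [ -38.6  -51. ]] [[-33.3  51.7]]
[[-108.7   48. ]
 [ -94.2  -47.4]
 [ -38.8  -50.5]] [[ -65.2 -225.3]
 [ -34.1   52.3]]
[-97.6746  20.8534]
```

Request:
{"op": "drive_tool", "data": {
  "targets": "4 -2 0 0;4 -2 0 0;3.3 -1.9 0 0;0 0 5 0;0 0 5 0"
}}

```text
clock: 3.6
ee_pos: [0.5983, -0.0689, 0.1299]
tool_rot: [0.989, -0.148, 0.0, -0.0]
force: [0.5, -0.8, -0.8]
finger_gap: 0.0138
grasp_force: 0.0
```

Request:
{"op": "drive_tool", "data": {
  "targets": "0 0 5 0;0 0 3 0;0 0 0 0;0 0 0 0;0 0 0 0"
}}

```text
clock: 4.22
ee_pos: [0.5989, -0.0692, 0.0529]
tool_rot: [0.989, -0.149, 0.001, -0.0]
force: [-0.3, -0.4, 0.1]
finger_gap: 0.0142
grasp_force: 0.0
```

```bash
cat >> h.py <<'E'
P=np.array([.5205,-.0048,1.278])
def stat(pic=True):
    s=arm.sense();q=s['tool_rot'];yaw=2*np.arctan2(q[1],q[0])
    print('t',round(s['clock'],2),'tcp tray mm',w2t(P,s['ee_pos']).round(1),'z',round(s['ee_pos'][2]*1000,1),'tool yaw in tray',round((yaw-P[2]+np.pi)%(2*np.pi)-np.pi,3),'F',np.round(s['force'],1),'gap',round(s['finger_gap'],4))
    if pic:
        f=grab('side')
        for n,h in(('green',(45,90)),('orange',(5,18))):
            w=w2t(P,onplane(f,rolls(f,h),.018)); print(n,w[(abs(w[:,0])<180)&(abs(w[:,1])<115)].round(1).tolist())
    return s
E
python3 -c "
from h import *
stat()"
```

```text
t 4.22 tcp tray mm [-39.  -93.6] z 52.9 tool yaw in tray -1.577 F [-0.3 -0.4  0.1] gap 0.0142
green [[-108.6, 47.9], [-94.2, -47.8], [-38.6, -50.8]]
orange [[-33.9, 52.1]]
```

Request:
{"op": "drive_tool", "data": {
  "targets": "0 0 2.2 0;0 0 2.1 0;0 0 0 0;-1 0 0 0;-1 0 0 0"
}}

```text
clock: 4.9
ee_pos: [0.5785, -0.0629, 0.0089]
tool_rot: [0.989, -0.149, 0.0, -0.0]
force: [0.2, -0.3, 0.6]
finger_gap: 0.0141
grasp_force: 0.0
```

Request:
{"op": "drive_tool", "data": {
  "targets": "-1 0 0 0;-1 0 0 0;-0.8 0 0 0;-0.5 0 0 0;0 0 0 0"
}}

```text
clock: 5.52
ee_pos: [0.5472, -0.0533, 0.0083]
tool_rot: [0.989, -0.149, -0.0, -0.0]
force: [-0.9, 0.2, -0.0]
finger_gap: 0.0141
grasp_force: 0.0
```

```bash
python3 -c "
from h import *
stat()"
```

```text
t 5.53 tcp tray mm [-38.7 -39.6] z 8.3 tool yaw in tray -1.577 F [-0.9  0.2 -0. ] gap 0.0141
green [[-108.5, 48.0], [-94.2, -47.8], [-42.4, -6.7]]
orange [[-33.9, 51.9]]
```

Request:
{"op": "drive_tool", "data": {
  "targets": "-0.7 0 0 0;0 0 0 0;2 0 0 0;0 0 -4 0;-5.2 0 0 0"
}}

```text
clock: 6.2
ee_pos: [0.5132, -0.0423, 0.0503]
tool_rot: [0.989, -0.15, 0.003, -0.0]
force: [-0.4, 0.8, -1.4]
finger_gap: 0.014
grasp_force: 0.0
```

Request:
{"op": "drive_tool", "data": {
  "targets": "0 4.8 0 0;0 0 0 -0.18;0 0 0 -0.18;0 0 0 -0.18;0 0 0 -0.18"
}}

```text
clock: 6.82
ee_pos: [0.496, -0.0879, 0.0483]
tool_rot: [0.977, 0.212, 0.0, 0.0]
force: [0.2, 1.1, -0.2]
finger_gap: 0.0142
grasp_force: 0.0
```

Request:
{"op": "drive_tool", "data": {
  "targets": "0 0 0 -0.18;0 0 0 -0.18;0 0 0 -0.18;0 0 0 -0.18;0 0 0 -0.13"
}}

```text
clock: 7.45
ee_pos: [0.496, -0.0879, 0.0483]
tool_rot: [0.803, 0.595, 0.0, -0.0]
force: [0.3, 0.1, 0.1]
finger_gap: 0.0145
grasp_force: 0.0
```

```bash
python3 -c "
from h import *
stat();f=grab('wrist','w2.png');print(w2t(P,onplane(f,rolls(f,(45,90)),.018)).round(1))"
```

```text
t 7.45 tcp tray mm [-86.7  -0.5] z 48.3 tool yaw in tray -0.002 F [0.3 0.1 0.1] gap 0.0145
green [[-108.6, 47.9], [-94.1, -47.7], [-41.6, -11.5]]
orange [[-38.0, 57.0]]
[[-105.    48. ]
 [ -92.9  -47.4]
 [ -38.1   -2.3]]
```

View pics/w2.png

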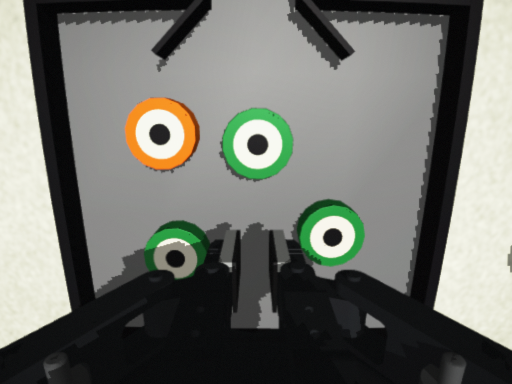

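The wrist view shows roll C at (257,145), about tray (-38,-2), directly ahead of the fingers, with B at (332,238) and A at (175,258) clear of them. I will descend and push towards the gate.

Request:
{"op": "drive_tool", "data": {
  "targets": "0 0.15 2 0;0 0 1.9 0;0 0 0 0;1 0 0 0;1.2 0 0 0"
}}

```text
clock: 8.18
ee_pos: [0.5045, -0.0663, 0.0097]
tool_rot: [0.805, 0.593, 0.0, 0.0]
force: [1.1, -0.3, 0.6]
finger_gap: 0.0142
grasp_force: 0.0
```

Request:
{"op": "drive_tool", "data": {
  "targets": "1.2 -0.05 0 0;1.2 -0.05 0 0;1.2 -0.05 0 0;1 0 0 0;0 0 0 0"
}}

```text
clock: 8.8
ee_pos: [0.5163, -0.022, 0.0093]
tool_rot: [0.805, 0.594, 0.0, -0.0]
force: [-0.0, -0.6, 0.1]
finger_gap: 0.0143
grasp_force: 0.0
```

```bash
python3 -c "
from h import *
stat();f=grab('wrist','w3.png');print(w2t(P,onplane(f,rolls(f,(45,90)),.018)).round(1))"
```

```text
t 8.8 tcp tray mm [-17.7  -0.9] z 9.3 tool yaw in tray -0.006 F [-0.  -0.6  0.1] gap 0.0143
green [[-108.6, 48.0], [-94.0, -47.6]]
orange [[-33.9, 52.0]]
[[14.1 -1.3]]
```

Request:
{"op": "drive_tool", "data": {
  "targets": "1 0 0 0;0.5 0 0 0;0 0 0 0;-0.8 0 0 0;0 0 0 0"
}}

```text
clock: 9.52
ee_pos: [0.5178, -0.0173, 0.0092]
tool_rot: [0.805, 0.593, -0.0, 0.0]
force: [0.0, 0.1, -0.1]
finger_gap: 0.0142
grasp_force: 0.0
```

Request:
{"op": "drive_tool", "data": {
  "targets": "0 0 0 0;0 0 0 0;0 0 0 0;1 -0.05 0 0;1 -0.05 0 0",
  "claw": 1
}}

```text
clock: 10.15
ee_pos: [0.5233, 0.0042, 0.0094]
tool_rot: [0.805, 0.594, 0.0, -0.0]
force: [-0.5, -1.0, 0.8]
finger_gap: 0.0
grasp_force: 0.0
```

Request:
{"op": "drive_tool", "data": {
  "targets": "1 0 0 0;1 0 0 0;1 0 0 0;0 0 0 0;0 0 0 0"
}}

```text
clock: 10.78
ee_pos: [0.5318, 0.0317, 0.0092]
tool_rot: [0.805, 0.593, -0.0, -0.0]
force: [1.1, -0.9, -0.5]
finger_gap: 0.0001
grasp_force: 0.0
```

```bash
python3 -c "
from h import *
stat();f=grab('wrist','w3.png');print(w2t(P,onplane(f,rolls(f,(45,90)),.018)).round(1))"
```

```text
t 10.78 tcp tray mm [38.2 -0.3] z 9.2 tool yaw in tray -0.007 F [ 1.1 -0.9 -0.5] gap 0.0001
green [[-108.5, 48.0], [-94.0, -47.6]]
orange [[-33.9, 52.1]]
[[72.4 -1.5]]
```

View pics/w3.png

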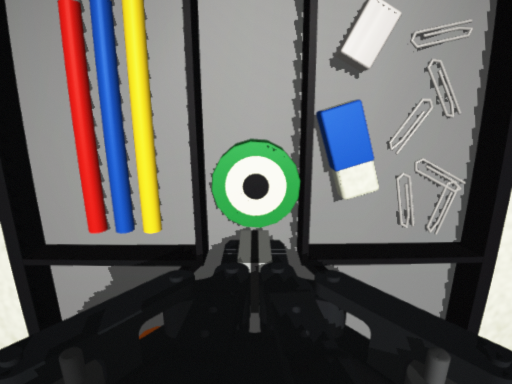

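Roll C lies in the slot past the gate, at pixel (256,186) and tray x ≈ 72. Next is roll B.

Request:
{"op": "drive_tool", "data": {
  "targets": "-2 0 0 0;-2 0 0 0;0 0 -4.5 0;-4.6 3.5 0 0;-4.6 3.5 0 0",
  "claw": 1
}}

```text
clock: 11.5
ee_pos: [0.5604, -0.1167, 0.055]
tool_rot: [0.805, 0.594, 0.0, 0.001]
force: [1.8, 0.2, -0.0]
finger_gap: 0.0001
grasp_force: 0.0
```

Request:
{"op": "drive_tool", "data": {
  "targets": "0 2.2 0 0;0 0 0 0.18;0 0 0 0.18;0 0 0 0.18;0 0 0 0.18",
  "claw": 0.67
}}

```text
clock: 12.12
ee_pos: [0.5806, -0.1218, 0.0542]
tool_rot: [0.963, 0.269, -0.0, -0.0]
force: [-0.8, 0.1, -0.1]
finger_gap: 0.0139
grasp_force: 0.0
```

Request:
{"op": "drive_tool", "data": {
  "targets": "0 0 0 0.18;0 0 0 0.18;0 0 0 0.18;0 0 0 0.18;0 0 0 0.13"
}}

```text
clock: 12.75
ee_pos: [0.5806, -0.1216, 0.0543]
tool_rot: [0.988, -0.152, -0.0, 0.0]
force: [-0.0, 0.4, -0.1]
finger_gap: 0.0138
grasp_force: 0.0
```

```bash
python3 -c "
from h import *
stat()"
```

```text
t 12.75 tcp tray mm [-94.5 -91.3] z 54.3 tool yaw in tray -1.583 F [-0.   0.4 -0.1] gap 0.0138
green [[-108.6, 47.8], [-94.2, -47.6], [70.2, -0.2]]
orange [[-33.8, 52.1]]
```

Request:
{"op": "drive_tool", "data": {
  "targets": "0 0 2.3 0;0 0 2.2 0;0 0 0 0.01;-1 0 0 0;-1 0 0 0"
}}

```text
clock: 13.42
ee_pos: [0.5613, -0.1151, 0.0101]
tool_rot: [0.988, -0.154, 0.0, 0.0]
force: [-1.0, -0.4, 0.6]
finger_gap: 0.0138
grasp_force: 0.0
```

Request:
{"op": "drive_tool", "data": {
  "targets": "-1 0 0 0;-1 0 0 0;-1 0 0 0;-0.9 0 0 0;0 0 0 0"
}}

```text
clock: 14.05
ee_pos: [0.5241, -0.1032, 0.0093]
tool_rot: [0.988, -0.154, -0.0, -0.0]
force: [0.0, -0.6, 0.4]
finger_gap: 0.014
grasp_force: 0.0
```

```bash
python3 -c "
from h import *
stat()"
```

```text
t 14.05 tcp tray mm [-93.2 -31.8] z 9.3 tool yaw in tray -1.587 F [ 0.  -0.6  0.4] gap 0.014
green [[-108.6, 47.9], [-98.0, 1.9]]
orange [[-33.7, 52.2]]
```

Request:
{"op": "drive_tool", "data": {
  "targets": "2 0 0 0;0 0 -4 0;-5.2 0 0 0;0 4.5 0 0;0 0 0 -0.187"
}}

```text
clock: 14.72
ee_pos: [0.4796, -0.1393, 0.0495]
tool_rot: [0.998, -0.061, -0.0, 0.001]
force: [-0.3, 0.7, -0.0]
finger_gap: 0.014
grasp_force: 0.0
```

Request:
{"op": "drive_tool", "data": {
  "targets": "0 0 0 -0.18;0 0 0 -0.18;0 0 0 -0.18;0 0 0 -0.18;0 0 0 -0.18"
}}

```text
clock: 15.35
ee_pos: [0.4808, -0.1367, 0.0493]
tool_rot: [0.924, 0.382, 0.0, 0.0]
force: [-1.4, 0.6, -0.5]
finger_gap: 0.0141
grasp_force: 0.0
```

Request:
{"op": "drive_tool", "data": {
  "targets": "0 0 0 -0.18;0 0 0 -0.18;0 0 0 -0.14;0 0 0 0;0 0 0 0"
}}

```text
clock: 15.98
ee_pos: [0.4805, -0.1366, 0.0493]
tool_rot: [0.804, 0.595, 0.0, -0.0]
force: [-0.1, -0.2, 0.6]
finger_gap: 0.0142
grasp_force: 0.0
```

```bash
python3 -c "
from h import *
stat();f=grab('wrist','w4.png');print(w2t(P,onplane(f,rolls(f,(45,90)),.018)).round(1))"
```

```text
t 15.97 tcp tray mm [-137.8    0.2] z 49.3 tool yaw in tray -0.004 F [-0.1 -0.2  0.6] gap 0.0142
green [[-109.6, 49.3], [-96.1, -12.2], [70.9, -1.1]]
orange []
[[-107.6   47.6]
 [ -92.2   -1.2]]
```

Request:
{"op": "drive_tool", "data": {
  "targets": "0 0.1 2 0;0 0 2 0;0 0 0 0;1 0 0 0;1.3 0 0 0"
}}

```text
clock: 16.7
ee_pos: [0.4886, -0.114, 0.0097]
tool_rot: [0.803, 0.596, 0.0, 0.0]
force: [0.0, 0.9, -0.3]
finger_gap: 0.0139
grasp_force: 0.0
```

Request:
{"op": "drive_tool", "data": {
  "targets": "1.3 0 0 0;1.3 0 0 0;1.3 0 0 0;1.3 0 0 0;1.3 0 0 0"
}}

```text
clock: 17.32
ee_pos: [0.5071, -0.0517, 0.0093]
tool_rot: [0.803, 0.596, -0.0, -0.0]
force: [-0.7, 0.6, 0.6]
finger_gap: 0.0143
grasp_force: 0.1
```

Request:
{"op": "drive_tool", "data": {
  "targets": "1.3 0 0 0;1 0 0 0;0.8 0 0 0;0 0 0 0;0 0 0 0"
}}

```text
clock: 17.95
ee_pos: [0.5157, -0.0233, 0.0092]
tool_rot: [0.803, 0.596, -0.0, 0.0]
force: [-0.2, 0.0, -0.1]
finger_gap: 0.0141
grasp_force: 0.0
```

```bash
python3 -c "
from h import *
stat();f=grab('wrist','w5.png');print(w2t(P,onplane(f,rolls(f,(45,90)),.018)).round(1))"
```

```text
t 17.95 tcp tray mm [-19.1  -0.7] z 9.2 tool yaw in tray -0.001 F [-0.2  0.  -0.1] gap 0.0141
green [[-108.5, 48.0]]
orange [[-33.8, 52.0]]
[[13.3 -0.9]
 [71.9 -1.6]]
```

Same state as with the first roll, so I repeat that sequence.

Request:
{"op": "drive_tool", "data": {
  "targets": "1 0 0 0;0.5 0 0 0;0 0 0 0;-0.8 0 0 0;0 0 0 0"
}}

```text
clock: 18.68
ee_pos: [0.5175, -0.0173, 0.0092]
tool_rot: [0.803, 0.596, -0.0, 0.0]
force: [0.6, 1.1, -0.0]
finger_gap: 0.0137
grasp_force: 0.0
```

Request:
{"op": "drive_tool", "data": {
  "targets": "0 0 0 0;0 0 0 0;0 0 0 0;1 -0.05 0 0;1 0 0 0",
  "claw": 1
}}

```text
clock: 19.3
ee_pos: [0.5233, 0.0041, 0.0093]
tool_rot: [0.803, 0.596, 0.0, -0.0]
force: [0.2, -0.3, 0.0]
finger_gap: 0.0001
grasp_force: 0.1
```

Request:
{"op": "drive_tool", "data": {
  "targets": "1 0 0 0;1 0 0 0;1 0 0 0;0 0 0 0;0 0 0 0"
}}

```text
clock: 19.92
ee_pos: [0.5317, 0.0316, 0.0092]
tool_rot: [0.803, 0.596, -0.0, -0.0]
force: [-0.2, 0.1, -0.7]
finger_gap: -0.0003
grasp_force: 0.0
```

```bash
python3 -c "
from h import *
stat();f=grab('wrist','w6.png');print(w2t(P,onplane(f,rolls(f,(45,90)),.018)).round(1))"
```

```text
t 19.93 tcp tray mm [38.1 -0.2] z 9.2 tool yaw in tray -0.0 F [-0.2  0.1 -0.7] gap -0.0003
green [[-108.5, 48.0]]
orange [[-33.9, 52.1]]
[[94.2 -1.6]]
```

Request:
{"op": "drive_tool", "data": {
  "targets": "-2 0 0 0;-2 0 0 0;0 0 -4.5 0;-4.6 -4 0 0;-4.6 -4 0 0",
  "claw": 1
}}

```text
clock: 20.65
ee_pos: [0.4157, -0.0724, 0.0545]
tool_rot: [0.803, 0.596, 0.0, 0.0]
force: [1.4, -1.0, 0.9]
finger_gap: 0.0002
grasp_force: 0.0
```

Request:
{"op": "drive_tool", "data": {
  "targets": "-1.4 -1.1 0 0;0 0 0 0.18;0 0 0 0.18;0 0 0 0.18;0 0 0 0.18",
  "claw": 0.67
}}

```text
clock: 21.28
ee_pos: [0.4029, -0.0817, 0.0544]
tool_rot: [0.962, 0.272, 0.0, 0.0]
force: [0.8, -0.1, -0.0]
finger_gap: 0.0144
grasp_force: 0.0
```

Request:
{"op": "drive_tool", "data": {
  "targets": "0 0 0 0.18;0 0 0 0.18;0 0 0 0.18;0 0 0 0.18;0 0 0 0.13"
}}

```text
clock: 21.9
ee_pos: [0.4029, -0.0816, 0.0544]
tool_rot: [0.989, -0.148, 0.0, -0.0]
force: [-0.2, -0.5, -0.3]
finger_gap: 0.0141
grasp_force: 0.0
```

```bash
python3 -c "
from h import *
stat()"
```

```text
t 21.9 tcp tray mm [-107.4   90.4] z 54.4 tool yaw in tray -1.575 F [-0.2 -0.5 -0.3] gap 0.0141
green [[-108.6, 47.8], [89.5, -0.1]]
orange [[-33.9, 52.0]]
```

Request:
{"op": "drive_tool", "data": {
  "targets": "0 0 2.3 0;0 0 2.2 0;0 0 0 0;1 0 0 0;1 0 0 0"
}}

```text
clock: 22.58
ee_pos: [0.4231, -0.0878, 0.0102]
tool_rot: [0.989, -0.145, 0.001, 0.0]
force: [-1.0, -0.4, -0.3]
finger_gap: 0.0137
grasp_force: 0.0
```

Request:
{"op": "drive_tool", "data": {
  "targets": "1 0 0 0;1 0 0 0;1 0 0 0;0.8 0 0 0;0 0 0 0"
}}

```text
clock: 23.2
ee_pos: [0.4584, -0.0985, 0.0092]
tool_rot: [0.989, -0.146, 0.0, -0.0]
force: [-0.6, -0.1, -0.6]
finger_gap: 0.0139
grasp_force: 0.0
```

Request:
{"op": "drive_tool", "data": {
  "targets": "-2 0 0 0;0 0 -4 0;5.2 0 0 0;0 4.5 0 0;0 0 0 -0.18"
}}

```text
clock: 23.82
ee_pos: [0.4746, -0.1534, 0.0491]
tool_rot: [0.998, -0.056, -0.001, 0.001]
force: [0.1, 0.8, 0.2]
finger_gap: 0.0142
grasp_force: 0.0
```

Request:
{"op": "drive_tool", "data": {
  "targets": "0 0 0 -0.18;0 0 0 -0.18;0 0 0 -0.18;0 0 0 -0.18;0 0 0 -0.18"
}}

```text
clock: 24.45
ee_pos: [0.4753, -0.1506, 0.0492]
tool_rot: [0.922, 0.387, -0.0, -0.0]
force: [-0.6, -0.7, 0.8]
finger_gap: 0.0145
grasp_force: 0.0
```

Request:
{"op": "drive_tool", "data": {
  "targets": "0 0 0 -0.18;0 0 0 -0.18;0 0 0 -0.13;0 0 0 0;0 0 0 0"
}}

```text
clock: 25.08
ee_pos: [0.4755, -0.1507, 0.0492]
tool_rot: [0.804, 0.595, -0.0, -0.0]
force: [0.0, -0.8, -0.5]
finger_gap: 0.0142
grasp_force: 0.0
```

```bash
python3 -c "
from h import *
stat();f=grab('wrist','w7.png');print(w2t(P,onplane(f,rolls(f,(45,90)),.018)).round(1))"
```

```text
t 25.07 tcp tray mm [-152.6    1. ] z 49.2 tool yaw in tray -0.003 F [ 0.  -0.8 -0.5] gap 0.0142
green [[-110.9, -11.2], [89.3, -0.2]]
orange []
[[-107.1    1.2]]
```

Request:
{"op": "drive_tool", "data": {
  "targets": "0.3 0 2 0;0 0 2 0;0 0 0 0;1 0 0 0;1.3 0 0 0"
}}

```text
clock: 25.8
ee_pos: [0.4837, -0.125, 0.0097]
tool_rot: [0.803, 0.596, 0.0, 0.0]
force: [0.2, -0.4, -0.1]
finger_gap: 0.0141
grasp_force: 0.0
```

Request:
{"op": "drive_tool", "data": {
  "targets": "1.3 0 0 0;1.3 0.05 0 0;1.3 0.05 0 0;1.3 0 0 0;1.3 0 0 0"
}}

```text
clock: 26.42
ee_pos: [0.5031, -0.063, 0.0093]
tool_rot: [0.803, 0.596, -0.0, -0.0]
force: [-0.3, 0.6, -0.3]
finger_gap: 0.0142
grasp_force: 0.1
```

Request:
{"op": "drive_tool", "data": {
  "targets": "1.3 0 0 0;1.3 0 0 0;1 0 0 0;0.8 0 0 0;0 0 0 0"
}}

```text
clock: 27.05
ee_pos: [0.5157, -0.0212, 0.0093]
tool_rot: [0.803, 0.597, 0.0, -0.0]
force: [-0.9, 0.2, 0.2]
finger_gap: 0.0136
grasp_force: 0.0
```

```bash
python3 -c "
from h import *
stat();f=grab('wrist','w8.png');print(w2t(P,onplane(f,rolls(f,(45,90)),.018)).round(1))"
```

```text
t 27.05 tcp tray mm [-17.1  -0.2] z 9.3 tool yaw in tray 0.001 F [-0.9  0.2  0.2] gap 0.0136Traceback (most recent call last):
  File "<string>", line 3, in <module>
    stat();f=grab('wrist','w8.png');print(w2t(P,onplane(f,rolls(f,(45,90)),.018)).round(1))
    ~~~~^^
  File "h.py", line 85, in stat
    w=w2t(P,onplane(f,rolls(f,h),.018)); print(n,w[(abs(w[:,0])<180)&(abs(w[:,1])<115)].round(1).tolist())
            ~~~~~~~^^^^^^^^^^^^^^^^^^^
  File "h.py", line 12, in onplane
    u=cv2.undistortPoints(np.array(uv,float).reshape(-1,1,2),np.array(f['intrinsics'],float),np.array(f['distortion'],float))[:,0]
      ~~~~~~~~~~~~~~~~~~~^^^^^^^^^^^^^^^^^^^^^^^^^^^^^^^^^^^^^^^^^^^^^^^^^^^^^^^^^^^^^^^^^^^^^^^^^^^^^^^^^^^^^^^^^^^^^^^^^^^^
cv2.error: OpenCV(4.12.0) /io/opencv/modules/calib3d/src/undistort.dispatch.cpp:347: error: (-215:Assertion failed) CV_IS_MAT(_src) && CV_IS_MAT(_dst) && (_src->rows == 1 || _src->cols == 1) && (_dst->rows == 1 || _dst->cols == 1) && _src->cols + _src->rows - 1 == _dst->rows + _dst->cols - 1 && (CV_MAT_TYPE(_src->type) == CV_32FC2 || CV_MAT_TYPE(_src->type) == CV_64FC2) && (CV_MAT_TYPE(_dst->type) == CV_32FC2 || CV_MAT_TYPE(_dst->type) == CV_64FC2) in function 'cvUndistortPointsInternal'
```

The side view is fully blocked by the arm, so that check gave nothing. I continue the same sequence and stop about 5 mm shorter so the row does not jam against the slot end.

Request:
{"op": "drive_tool", "data": {
  "targets": "1 0 0 0;0.5 0 0 0;0 0 0 0;-0.8 0 0 0;0 0 0 0"
}}

```text
clock: 27.72
ee_pos: [0.5174, -0.0162, 0.0092]
tool_rot: [0.803, 0.596, -0.0, 0.0]
force: [0.7, -0.0, 0.4]
finger_gap: 0.0141
grasp_force: 0.0
```

Request:
{"op": "drive_tool", "data": {
  "targets": "0 0 0 0;0 0 0 0;0 0 0 0;1 0 0 0;1 0 0 0",
  "claw": 1
}}

```text
clock: 28.35
ee_pos: [0.5237, 0.0051, 0.0093]
tool_rot: [0.803, 0.596, 0.0, -0.0]
force: [-0.3, 0.7, -0.5]
finger_gap: 0.0002
grasp_force: 0.1
```

Request:
{"op": "drive_tool", "data": {
  "targets": "1 0 0 0;1 0 0 0;0.4 0 0 0;0 0 0 0;0 0 0 0"
}}

```text
clock: 28.98
ee_pos: [0.5303, 0.0268, 0.0092]
tool_rot: [0.803, 0.596, -0.0, -0.0]
force: [-0.2, -0.6, -0.2]
finger_gap: 0.0
grasp_force: 0.0
```

```bash
python3 -c "
from h import *
stat(False);f=grab('wrist','w9.png');print(w2t(P,onplane(f,rolls(f,(45,90)),.018)).round(1))"
```

```text
t 28.98 tcp tray mm [33.1 -0.3] z 9.2 tool yaw in tray -0.001 F [-0.2 -0.6 -0.2] gap 0.0
[[100.3  -1.3]]
```

View pics/w9.png

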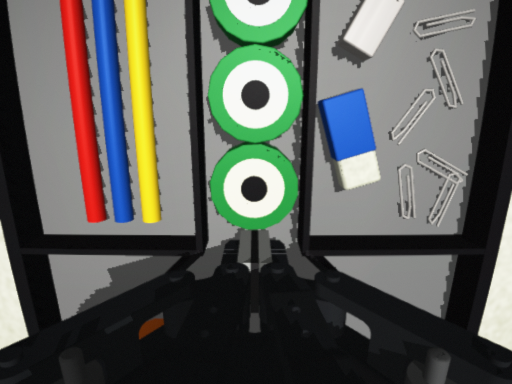

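All three rolls lie flat in a row in the slot; the last is at (254,188), about tray x = 66. I back off, rise and verify.

Request:
{"op": "drive_tool", "data": {
  "targets": "-2 0 0 0;-2 0 0 0;0 0 -5 0;0 0 -6 0;0 0 -6 0"
}}

```text
clock: 29.65
ee_pos: [0.5184, -0.0115, 0.181]
tool_rot: [0.803, 0.596, -0.0, -0.0]
force: [0.7, -1.5, 0.3]
finger_gap: 0.0005
grasp_force: 0.0
```

Request:
{"op": "drive_tool", "data": {
  "targets": "-5 0 0 0;-5 0 0 0;0 0 -4 0;0 0 0 0;0 0 0 0"
}}

```text
clock: 30.28
ee_pos: [0.4897, -0.1071, 0.219]
tool_rot: [0.803, 0.596, -0.0, 0.0]
force: [0.3, -0.4, -0.6]
finger_gap: -0.0003
grasp_force: 0.0
```

```bash
python3 -c "
from h import *
stat(False)
f=grab('wrist','w10.png')
for u in ([256,0],): pass
for n in('green_roll_1','orange_roll'):
  for d in vision.recognise(f,n): print(n,round(d['p'],2),w2t(P,d['position']).round(1),round(d['position'][2],3),pix(f,d['position'])[0].round())
g=grab('side')
for n in('mug','jar','glue_stick'): print(n,[np.round(d['position'],3) for d in vision.recognise(g,n)[:1]])
"
```

```text
t 30.27 tcp tray mm [-106.8   -0. ] z 219.0 tool yaw in tray -0.0 F [ 0.3 -0.4 -0.6] gap -0.0003
green_roll_1 0.91 [57.3  3.1] 0.017 [251.  12.]
green_roll_1 0.76 [  18.5 -223.5] 0.015 [463.  57.]
green_roll_1 0.71 [-211.4 -162.6] 0.013 [385. 254.]
green_roll_1 0.62 [ -87.  -210.5] 0.08 [477. 164.]
green_roll_1 0.48 [-235.3  -66.8] 0.017 [308. 274.]
orange_roll 0.88 [-32.3  51.6] 0.019 [205. 104.]
mug [array([0.784, 0.11 , 0.081])]
jar [array([ 0.703, -0.18 ,  0.059])]
glue_stick [array([0.604, 0.181, 0.061])]
```

View pics/w10.png

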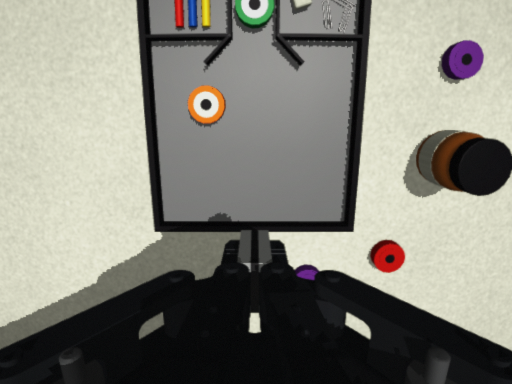

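The last green roll (255,5) has its whole rim beyond the divider (row 38). The orange roll (206,104) has not moved, and the mug, jar and glue stick are where they were.

```bash
python3 -c "
from h import *
print(ticket.job_done())"
```

```text
the job is handed in; nothing more can be done
None
```

I handed the job in at about 30 s of the 64 s limit: all three green rolls lie flat in the slot past the gate, and the orange roll, mug, jar and glue stick are where they started; the hand-in call returned no verdict.

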